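Tap-centre a bud vase on the banding wheel

ROBOT

A 6-joint arm with a two-finger parallel gripper is mounted at the origin on the work surface. World frame = base frame: x ahead of the robot, y to its left, z up, the work surface at z = 0. Lengths are in m, angles in degrees, forces in N, time in s.
With the tool pointing down it reaches from about 0.275 to 0.75 m from the base axis. Payload 10.2 kg.
Tool frame: the origin (TCP) lies on the centre line of the jaws, within the pads' length; the fingertips stand 14 mm ahead of it and the grasp point (between the pads) lies 5 mm behind it (env.tip_reach is the distance from the TCP to the fingertips, in m); z points along the fingers, y is the line along which they close (so a half turn about z gives the same grasp; the last joint's range is limited). The gripper opens to 85 mm and grips with 20 to 120 N. Pads are 22 mm wide; open, the fingers measure 114 mm over their backs; the gripper's body (76 mm by 85 mm) begins 54 mm behind the grasp point. The pads swing forward as they close: fully open they stand 13 mm farther back than shut.
Start: joints at [58.705, 17.928, 85.812, -0, 76.261, -12.8], TCP at [0.167, 0.498, 0.245] pointing down, gripper open.
Joint ranges: [-168.41, 168.41], [-55.51, 124.54], [10.69, 146.95], [-70.63, 250.63], [1, 178], [-165.06, 165.06]. Speed limits (degrees/s): [136.94, 136.94, 172.46, 180, 180, 180].

INTERFACE

Orientations are given as a 3x3 rotation matrix whose columns are the frame's x, y, z axes.
In Python, from bench import env gives the robot as it stands.
- The arm moves only by the shell command python3 -m inch 'ROWS' [FORCE]. ROWS is JSON, a list of rows, each an object of numbers: "dx", "dy", "dz": the shift along the world's x, y, z in mm; "twist": the turn about the world's z in rad; "gripper": the opening, from 0 (shut) to 1 (fully open). A call has 1 to 8 rows; each row is the pose to reach, as a shift and turn from the pose commanded when the call began; what a row does not reach only later rows make up. A row lasts 1/8 s, in which the tool goes at most 62.5 mm and 10.7 degrees, less where a joint would pass 70% of its speed; a pose out of reach is approached as far as the arm can. A call with a gripper value outside its range is refused whole. The fingers move at their own pace and stop on an object; FORCE is the grip in N (left out, the last holds). Time passes only in rows, so rows that repeat a pose let the fingers close. It gives the time, the measured TCP pose, the force, the opening and the grip force at its end, in the units of the state.
- env.sense(): the state, without advancing time (a new reading comes with each control period).
- env.grab_frame(name): name is "scene" or "top" or "wrist"; returns a dict with "frame" (420x560x3 uint8, blue, green, red), "vertical_fov" (degrees; the focal length in pixels is half the picture's height over the tangent of half this angle, whatever the lens; pixels are square), "cx", "cy" (the principal point, pixels), "position" and "orientation" of the camera in the world. Camera axes: x right, y up, looking along -z (the intrinsics and any distortion apply to the point x, -y, -z); pixel columns grow to the right and rows downward; lengths in m; the calibration is good to about 2 mm. A picture is of the moment at which its call begins. There is no depth.
- env.hand_in(): hands the job in; it is judged then, once.
The state is a dict: "t": time; "q": joint angles; "joint_velocities": joint speeds; "tau": joint torques, N m; "position": TCP position; "orientation": TCP orientation; "force": force on the tool from outside, world axes, zero at the start; "wrist_torque": the same for the moment, N m; "grip_width": opening from 0.0 (shut) to 1.0 (fully open); "grip_force": force on a finger pad.
Only numpy, scipy, OpenCV 4.12 (cv2) and the standard library are available. Lean on these libraries where they do the work, as an engineer would, in place of code of your own. Each camera call takes 0.05 s, during which the arm holds its last target. There are 200 camera calls.

TASK

The small round bud vase stands off to one side of the banding wheel's turntable. With the fingertips, gently nudge it until it stands upright in the centre of the turntable, ready for painting bands. It topples easily: only push it, never grip or lift it, do not let it tip over or drop off the wheel, and leave the other things on the bench where they are.

Things in the scene. Friction and masses are not known exactly. Their poses are not given: they have to be found in the camera images.
- vase: the bud vase: raw dark-brown stoneware, round, unglazed, about 0.24 kg, 82 mm high. Origin: centre of its underside, z up along its axis. Narrow flat foot 34 mm across; belly above it; then it narrows to a neck 26 mm across 72 mm up and a lip 34 mm across on top. Stands loose on the turntable, 28 to 52 mm off centre in any direction; a level push of 0.5 to 1.6 N slides it
- vase_belly (a point): the point on the vase's axis at its widest height, 30 mm above its foot, where it is 70 mm across. Pushed at or below this height it slides; pushed at the neck or lip it topples, and a finger bearing on its sloping shoulder can wedge and press hard. A finger pointing straight down beside it, with its tip lower than this point, meets the vase at this height
- wheel_centre (a point): centre of the turntable's top face, on the spindle axis, z up. The turntable is a flat round aluminium plate 150 mm across, 9 mm thick, with three fine concentric turned lines (130, 100, 70 mm across), top 60 mm above the bench. It turns freely with light bearing drag (0.015 N m), so a push on the vase that does not point at the spindle may also turn it
- wheel: the banding wheel's grey cast foot and column, 134 mm across at the bench, fixed to it. Origin on the spindle axis at bench height
- canister: bystander: lidded dark-brown stoneware canister, 84 mm across at the lid, 100 mm high, loose on the bench to the left or right of the wheel. Origin in the centre of its underside
- jar: bystander: small white plastic jar with a grey screw cap, 54 mm across, 62 mm high, loose on the bench on the side away from the canister. Origin in the centre of its underside
- brush: bystander: flat brush with wooden handle lying on the bench beyond the wheel, 190 mm long along its own x (bristles at +x), 42 mm wide, 20 mm high. Origin in the centre of its underside
Mind the look-alikes: they are no part of the job. Leave any red or yellow look-alike of the vase alone.

How it is judged:
By the outcome, as a careful person would: the job done as asked, in the order asked, and still so for the second after the job is handed in, with the robot touching nothing.
It also fails if it takes over 61 s, if anything falls off the work surface, if the arm or the gripper's body presses on something with over 40 N, if the wrist force passes 120 N, or if a joint passes its speed limit or range.

## Working session

There is one attempt and no reset: what is moved stays moved. The work goes in short steps, Python scripts to look and compute and a shell command to move; the robot and the scene stay as the last step left them, time stands still between calls to the robot, and variables do not carry over. Pictures are saved under pics/ and viewed, at most 10 in all, crops included, and the job is handed in when it is done.

```bash
mkdir -p pics; ls
python3 - <<'E'
from bench import env
import cv2,numpy as np
a=env.grab_frame("scene");b=env.grab_frame("top")
for f in(a,b):print({k:v for k,v in f.items() if k!="frame"})
cv2.imwrite("pics/s.png",a["frame"]);cv2.imwrite("pics/t.png",b["frame"])
print(env.sense())
E
```

```text
pics
{'vertical_fov': 53.557097100228205, 'cx': 279.02464070817314, 'cy': 202.58666794252676, 'position': array([ 0.83543327, -0.37312478,  0.79712598]), 'orientation': array([[ 0.85660491, -0.44168324,  0.26672824],
       [ 0.51590336,  0.72468506, -0.45680991],
       [ 0.00847131,  0.52891161,  0.84863464]])}
{'vertical_fov': 54.6356723818735, 'cx': 286.8761479879019, 'cy': 205.56544711729399, 'position': array([ 0.43681499, -0.014562  ,  0.95215455]), 'orientation': array([[-0.01246742,  0.9801379 , -0.19792489],
       [-0.99988457, -0.01393933, -0.00604513],
       [-0.008684  ,  0.19782668,  0.98019855]])}
{'t': 0.1, 'q': array([ 5.87045995e+01,  1.79554882e+01,  8.58475867e+01, -1.48610036e-03,
        7.62603976e+01, -1.28006368e+01]), 'joint_velocities': array([ 0.03484608, -0.01701683, -0.06736478,  0.00123793,  0.07922473,
        0.0371958 ]), 'tau': array([ 3.75075499e-03, -4.12899184e+01, -2.60142088e+01, -1.56933647e-04,
        2.95450518e-03,  2.29923174e-06]), 'position': array([0.16645656, 0.49770118, 0.24481259]), 'orientation': array([[-9.48354547e-01,  3.17211831e-01, -5.53920029e-04],
       [ 3.17212237e-01,  9.48354088e-01, -9.59706643e-04],
       [ 2.20882022e-04, -1.08585237e-03, -9.99999386e-01]]), 'force': array([-0.35748855, -0.66040239,  0.6046558 ]), 'wrist_torque': array([-0.01074457, -0.0052492 , -0.01251297]), 'grip_force': 0.0, 'grip_width': 1.0019293769104154}
```

View pics/s.png

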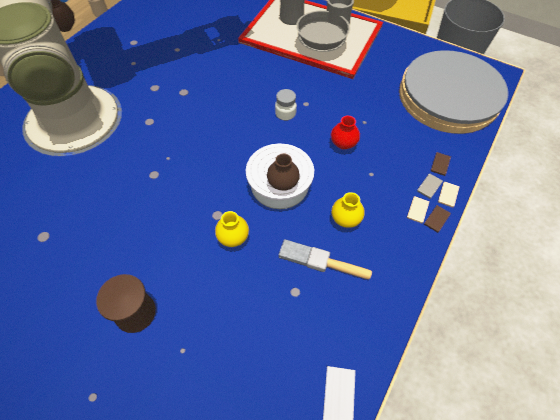

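View pics/t.png

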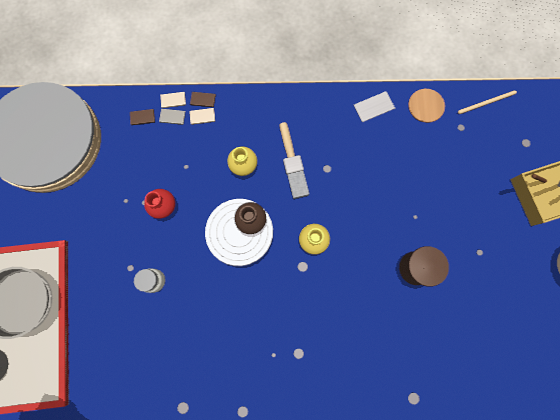

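The pictures show the wheel at about (239,232) in top and (280,175) in scene. The brown vase is at (250,217) in top and (283,175) in scene. There are yellow look-alikes at top (242,161) and (314,239), and a red one at (160,204).

```bash
cat > h.py <<'E'
from bench import env
import cv2,numpy as np
def ray(f,uv,z):
    F=f["frame"].shape[0]/2/np.tan(np.radians(f["vertical_fov"]/2))
    uv=np.atleast_2d(np.asarray(uv,float))
    d=np.c_[(uv[:,0]-f["cx"])/F,-(uv[:,1]-f["cy"])/F,-np.ones(len(uv))]@np.array(f["orientation"]).T
    p=np.array(f["position"]); return p+d*((z-p[2])/d[:,2])[:,None]
def big(m,near):
    n,l,s,c=cv2.connectedComponentsWithStats(m.astype(np.uint8))
    k=min((i for i in range(1,n) if s[i,4]>120),key=lambda i:np.hypot(*(c[i]-near)))
    cs,_=cv2.findContours((l==k).astype(np.uint8),cv2.RETR_EXTERNAL,cv2.CHAIN_APPROX_NONE)
    return max(cs,key=len)[:,0,:]
def circ(P):
    A=np.c_[2*P[:,:2],np.ones(len(P))];b=(P[:,:2]**2).sum(1)
    for _ in range(3):
        x=np.linalg.lstsq(A,b,rcond=None)[0];r=np.sqrt(x[2]+x[0]**2+x[1]**2)
        e=abs(np.hypot(*(P[:,:2]-x[:2]).T)-r);k=e<max(2*np.median(e),.001);A,b,P=A[k],b[k],P[k]
    return x[0],x[1],r
def vase(f,near):
    h=f["frame"].astype(int);B,G,R=h[...,0],h[...,1],h[...,2]
    c=big((R>=B+2)&(h.max(2)<95)&(R<95),near);return c
E
python3 - <<'E'
from h import *
f=env.grab_frame("top");h=f["frame"].astype(int)
sp=h.max(2)-h.min(2)
c=big((sp<40)&(h.min(2)>90),(239,232)); hull=cv2.convexHull(c.astype(np.int32))[:,0]
print("wheel",circ(ray(f,c,.06)), cv2.fitEllipse(hull))
v=vase(f,(250,217));print("vase",circ(ray(f,v,.09)),cv2.boundingRect(v))
g=env.grab_frame("scene");v=vase(g,(283,177));x,y,w,hh=cv2.boundingRect(v);print(x,y,w,hh)
low=v[v[:,1]>y+hh*.35];e=circ(low);print(e,ray(g,e[:2],.09))
for n,z,uv in(("yel",.03,(242,161)),("yel2",.03,(314,239)),("red",.03,(160,204)),("brushtip",.01,(299,195)),("canlid",.1,(429,266)),("jar",.06,(149,280))):print(n,ray(f,uv,z))
E
```

```text
wheel (np.float64(0.5598165412551884), np.float64(0.09877885635979461), np.float64(0.0739635774780102)) ((238.6691131591797, 231.92054748535156), (66.80888366699219, 68.36697387695312), 60.62287902832031)
vase (np.float64(0.5851145720404068), np.float64(0.07057000793348567), np.float64(0.0330024551281305)) (235, 203, 31, 31)
267 154 32 36
(np.float64(282.69929575546564), np.float64(174.17931229137622), np.float64(15.434637867412732)) [[0.58362377 0.07148861 0.09      ]]
yel [[0.73221552 0.09607612 0.03      ]]
yel2 [[ 0.54455333 -0.06960826  0.03      ]]
red [[0.63091786 0.285699   0.03      ]]
brushtip [[ 0.65225645 -0.03787587  0.01      ]]
canlid [[ 0.47709788 -0.30187403  0.1       ]]
jar [[0.45680144 0.291507   0.06      ]]
```

```bash
python3 -m inch '[{"dx":20,"dy":-20,"twist":-0.07,"gripper":0.47},{"dx":55,"dy":-57,"twist":-0.15,"gripper":0.47},{"dx":95,"dy":-98,"twist":-0.25,"gripper":0.47},{"dx":135,"dy":-139,"twist":-0.35,"gripper":0.47},{"dx":175,"dy":-180,"twist":-0.45,"gripper":0.47},{"dx":210,"dy":-217,"twist":-0.53,"gripper":0.47},{"dx":232,"dy":-240,"twist":-0.53,"gripper":0.47},{"dx":232,"dy":-240,"twist":-0.53,"gripper":0.47}]' 20
python3 -m inch '[{"dx":20,"dy":-20},{"dx":55,"dy":-57},{"dx":95,"dy":-98},{"dx":135,"dy":-139},{"dx":175,"dy":-180},{"dx":210,"dy":-217},{"dx":232,"dy":-240},{"dx":232,"dy":-240}]'
python3 - <<'E'
from h import *
s=env.sense();print(s["position"],s["orientation"],s["grip_width"],env.tip_reach)
cv2.imwrite("pics/w1.png",env.grab_frame("wrist")["frame"])
E
```

```text
[0.16647757 0.49777219 0.24498934] [[-9.48362636e-01  3.17187923e-01 -3.63751171e-04]
 [ 3.17188094e-01  9.48362458e-01 -6.01562429e-04]
 [ 1.54159617e-04 -6.85876872e-04 -9.99999753e-01]] 1.0000705204336862 0.014validation failed for argument at $[0]...
validation failed for argument at $[0]...
```

View pics/w1.png

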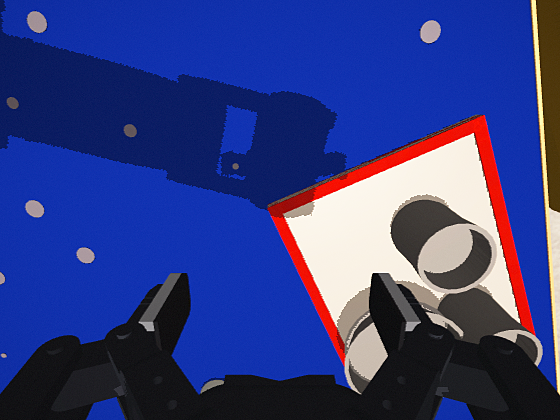

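The arm hasn't moved: the picture still shows the tray at (400,250), and both calls were refused. I'll try giving every field in each row.

```bash
python3 -m inch '[{"dx":20,"dy":-20,"dz":0,"twist":-0.07,"gripper":0.47},{"dx":55,"dy":-57,"dz":0,"twist":-0.15,"gripper":0.47},{"dx":95,"dy":-98,"dz":0,"twist":-0.25,"gripper":0.47},{"dx":135,"dy":-139,"dz":0,"twist":-0.35,"gripper":0.47},{"dx":175,"dy":-180,"dz":0,"twist":-0.45,"gripper":0.47},{"dx":210,"dy":-217,"dz":0,"twist":-0.53,"gripper":0.47},{"dx":232,"dy":-240,"dz":0,"twist":-0.53,"gripper":0.47},{"dx":232,"dy":-240,"dz":0,"twist":-0.53,"gripper":0.47}]' 20
```

```text
t: 1.25
position: [0.3995, 0.2566, 0.2451]
orientation: [[-0.656, 0.755, -0.0], [0.755, 0.656, -0.0], [0.0, -0.0, -1.0]]
force: [0.8, 0.6, 0.1]
grip_width: 0.475
grip_force: 0.0
```

```bash
python3 -m inch '[{"dx":20,"dy":-20,"dz":0,"twist":0,"gripper":0.47},{"dx":55,"dy":-57,"dz":0,"twist":0,"gripper":0.47},{"dx":95,"dy":-98,"dz":0,"twist":0,"gripper":0.47},{"dx":135,"dy":-139,"dz":0,"twist":0,"gripper":0.47},{"dx":175,"dy":-180,"dz":0,"twist":0,"gripper":0.47},{"dx":210,"dy":-217,"dz":0,"twist":0,"gripper":0.47},{"dx":234,"dy":-240,"dz":0,"twist":0,"gripper":0.47},{"dx":234,"dy":-240,"dz":0,"twist":0,"gripper":0.47}]'
python3 - <<'E'
from h import *
s=env.sense();print(s["position"],s["force"])
f=env.grab_frame("wrist");print({k:v for k,v in f.items() if k!="frame"})
cv2.imwrite("pics/w2.png",f["frame"])
E
```

```text
t: 2.25
position: [0.6332, 0.0175, 0.2443]
orientation: [[-0.657, 0.754, -0.001], [0.754, 0.657, 0.0], [0.001, -0.001, -1.0]]
force: [-0.9, 0.1, 0.4]
grip_width: 0.472
grip_force: 0.0
[0.63317386 0.01745545 0.2442915 ] [-0.92880929  0.06322812  0.40941485]
{'vertical_fov': 67.36988775746237, 'cx': 279.2680092420456, 'cy': 211.52856143733695, 'position': array([0.57978079, 0.07963085, 0.37326722]), 'orientation': array([[ 0.75364307, -0.62296781, -0.20960253],
       [ 0.65728214,  0.71355738,  0.24252023],
       [-0.00151886, -0.32054169,  0.94723319]])}
```

View pics/w2.png

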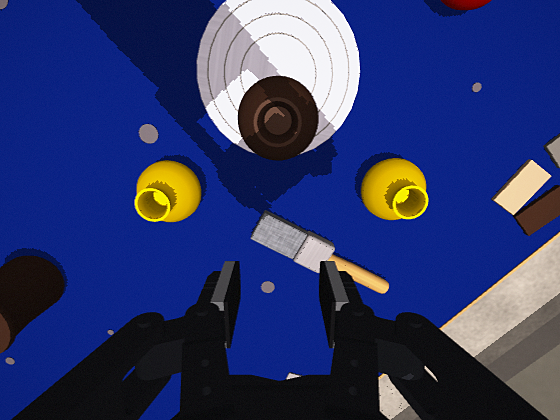

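The wrist view shows the vase at (278,118), the wheel around (279,72), the fingers straddling the push line, and the look-alikes clear of it at (168,190) and (395,188).

```bash
cat >> h.py <<'E'
def wrist(near,nw,clip=True):
    f=env.grab_frame("wrist");h=f["frame"].astype(int)
    sp=h.max(2)-h.min(2);c=big((sp<45)&(h.min(2)>70),nw)
    c=c[(c[:,1]>2)&(c[:,1]<250)]
    hu=cv2.convexHull(c.astype(np.int32))[:,0]
    w=circ(ray(f,hu,.06)); v=vase(f,near)
    return f,w,circ(ray(f,v,.09)),cv2.boundingRect(v),ray(f,v,.09)
E
python3 - <<'E'
from h import *
f,w,v,b,_=wrist((278,118),(279,50));print(w,v,b)
d=np.array(w[:2])-v[:2];print(d,np.hypot(*d),d/np.hypot(*d))
E
python3 -m inch '[{"dx":0,"dy":0,"dz":-20,"twist":0,"gripper":0.47},{"dx":0,"dy":0,"dz":-50,"twist":0,"gripper":0.47},{"dx":0,"dy":0,"dz":-85,"twist":0,"gripper":0.47},{"dx":0,"dy":0,"dz":-115,"twist":0,"gripper":0.47},{"dx":0,"dy":0,"dz":-140,"twist":0,"gripper":0.47},{"dx":0,"dy":0,"dz":-153,"twist":0,"gripper":0.47},{"dx":0,"dy":0,"dz":-153,"twist":0,"gripper":0.47}]'
python3 - <<'E'
from h import *
g=env.grab_frame("scene");cv2.imwrite("pics/s3.png",cv2.resize(g["frame"][90:290,180:440],None,fx=3,fy=3))
E
```

```text
(np.float64(0.5616362603118745), np.float64(0.09761974604927309), np.float64(0.07442301709603015)) (np.float64(0.5861042898799497), np.float64(0.0694554679872268), np.float64(0.03448899290244847)) (238, 78, 80, 84)
[-0.02446803  0.02816428] 0.037308323866135584 [-0.65583299  0.75490601]
t: 3.22
position: [0.6322, 0.0187, 0.0922]
orientation: [[-0.659, 0.753, -0.001], [0.753, 0.659, 0.0], [0.001, -0.0, -1.0]]
force: [0.2, 0.3, 0.8]
grip_width: 0.468
grip_force: 0.0
```

View pics/s3.png

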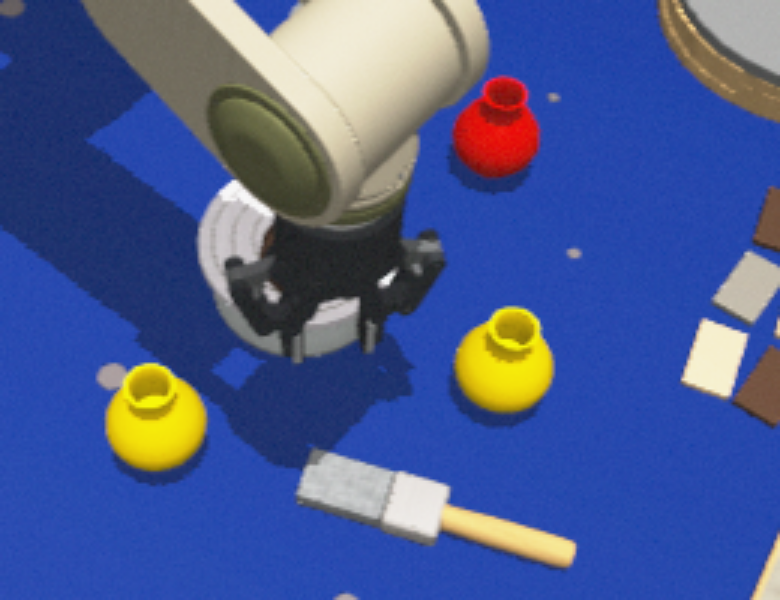

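The tips are just outside the wheel rim at crop (297,360) and (370,352), which is full-frame (279,210) and (303,207). I'll check their height by ray and move to just short of contact.

```bash
python3 - <<'E'
from h import *
g=env.grab_frame("scene")
for z in(.07,.08,.09):
    a=ray(g,[(279,210),(303.3,207.3)],z);print(z,a.mean(0)-env.sense()["position"],np.hypot(*(a[0]-a[1])[:2]))
E
python3 -m inch '[{"dx":-3,"dy":3,"dz":0,"twist":0,"gripper":0.47},{"dx":-8,"dy":8,"dz":0,"twist":0,"gripper":0.47},{"dx":-13,"dy":13,"dz":0,"twist":0,"gripper":0.47},{"dx":-17,"dy":17,"dz":0,"twist":0,"gripper":0.47},{"dx":-17,"dy":17,"dz":0,"twist":0,"gripper":0.47}]'
python3 - <<'E'
from h import *
f,w,v,b,_=wrist((278,150),(279,80));print(w,v,b)
cv2.imwrite("pics/w4.png",f["frame"])
E
```

```text
0.07 [ 0.00264964  0.00046348 -0.02348405] 0.05016332495010056
0.08 [ 0.00539792 -0.00492524 -0.01348405] 0.04947344002880141
0.09 [ 0.0081462  -0.01031397 -0.00348405] 0.04878355510750218
t: 3.95
position: [0.6153, 0.0352, 0.0924]
orientation: [[-0.658, 0.753, -0.0], [0.753, 0.658, 0.0], [0.0, -0.0, -1.0]]
force: [0.1, -0.5, 1.1]
grip_width: 0.471
grip_force: 0.0
(np.float64(0.5616233801918913), np.float64(0.09782626073537007), np.float64(0.07435467350954536)) (np.float64(0.5967179557422524), np.float64(0.06378572869082239), np.float64(0.04247905629804471)) (197, 110, 193, 262)
```

View pics/w4.png

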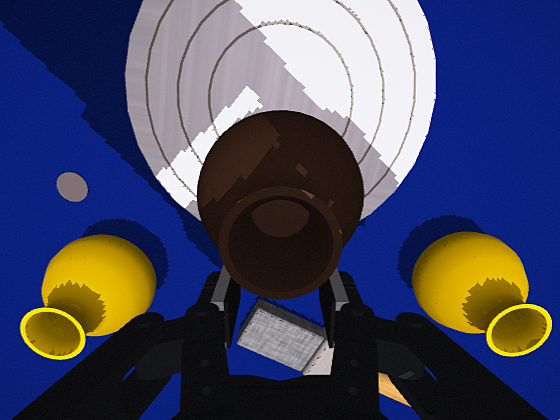

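The vase's belly, top edge at (280,111), now sits symmetrically between the fingers at (225,290) and (335,290), not yet touched. Next is a slow push.

```bash
python3 -m inch '[{"dx":-1,"dy":1.2,"dz":0,"twist":0,"gripper":0.47},{"dx":-2,"dy":2.4,"dz":0,"twist":0,"gripper":0.47},{"dx":-3,"dy":3.6,"dz":0,"twist":0,"gripper":0.47},{"dx":-4,"dy":4.8,"dz":0,"twist":0,"gripper":0.47},{"dx":-5,"dy":6,"dz":0,"twist":0,"gripper":0.47},{"dx":-6,"dy":7.1,"dz":0,"twist":0,"gripper":0.47},{"dx":-7,"dy":8.3,"dz":0,"twist":0,"gripper":0.47},{"dx":-8,"dy":9.5,"dz":0,"twist":0,"gripper":0.47}]'
cat >> h.py <<'E'
def look(row,near=(280,190),nw=(279,80)):
    from scipy.optimize import least_squares
    f,w,v,b,P=wrist(near,nw)
    c=vase(f,near);P=P[c[:,1]<row]
    r=least_squares(lambda x:np.hypot(*(P[:,:2]-x[:2]).T)-.0345,[.57,.09],loss="soft_l1",f_scale=.001).x
    d=np.array(w[:2])-r;s=env.sense()
    print("wheel",np.round(w,4),"vase",r.round(4),"err mm",(d*1e3).round(1),np.hypot(*d)*1e3,"tcp->vase",np.hypot(*(r-s["position"][:2]))*1e3,b)
    return f
E
python3 -c "
from h import *
look(220)"
```

```text
t: 5.0
position: [0.6075, 0.0445, 0.0923]
orientation: [[-0.658, 0.753, 0.0], [0.753, 0.658, -0.0], [-0.0, 0.0, -1.0]]
force: [0.6, -1.1, -0.6]
grip_width: 0.468
grip_force: 0.3
wheel [0.5616 0.0979 0.0743] vase [0.5833 0.0754] err mm [-21.7  22.5] 31.24643402556597 tcp->vase 39.090093247231124 (186, 128, 209, 210)
```

```bash
python3 -m inch '[{"dx":-1.1,"dy":1.2,"dz":0,"twist":0,"gripper":0.47},{"dx":-2.2,"dy":2.4,"dz":0,"twist":0,"gripper":0.47},{"dx":-3.3,"dy":3.6,"dz":0,"twist":0,"gripper":0.47},{"dx":-4.4,"dy":4.8,"dz":0,"twist":0,"gripper":0.47},{"dx":-5.5,"dy":6,"dz":0,"twist":0,"gripper":0.47},{"dx":-6.6,"dy":7.1,"dz":0,"twist":0,"gripper":0.47},{"dx":-7.7,"dy":8.3,"dz":0,"twist":0,"gripper":0.47},{"dx":-8.8,"dy":9.5,"dz":0,"twist":0,"gripper":0.47}]'
python3 -c "
from h import *
f=look(220);cv2.imwrite('pics/w5.png',f['frame'])"
```

```text
t: 6.05
position: [0.5987, 0.054, 0.0923]
orientation: [[-0.658, 0.753, -0.0], [0.753, 0.658, 0.0], [0.0, -0.0, -1.0]]
force: [1.0, -0.7, -0.1]
grip_width: 0.474
grip_force: 0.3
wheel [0.5616 0.0979 0.0743] vase [0.5745 0.0844] err mm [-12.9  13.5] 18.696209990841396 tcp->vase 38.68194641077913 (163, 128, 235, 220)
```

View pics/w5.png

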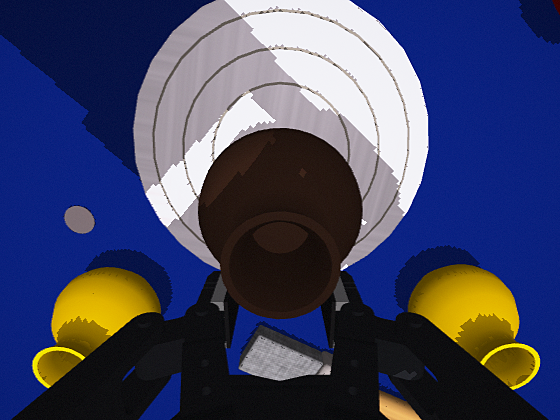

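The vase is upright at (280,210) and cradled between the fingers, sliding towards the wheel centre at about (281,128). It has 18.7 mm to go, so I'll push 12 mm more.

```bash
python3 -m inch '[{"dx":-1,"dy":1.1,"dz":0,"twist":0,"gripper":0.47},{"dx":-2,"dy":2.2,"dz":0,"twist":0,"gripper":0.47},{"dx":-3,"dy":3.3,"dz":0,"twist":0,"gripper":0.47},{"dx":-4,"dy":4.4,"dz":0,"twist":0,"gripper":0.47},{"dx":-5.1,"dy":5.4,"dz":0,"twist":0,"gripper":0.47},{"dx":-6.2,"dy":6.5,"dz":0,"twist":0,"gripper":0.47},{"dx":-7.3,"dy":7.6,"dz":0,"twist":0,"gripper":0.47},{"dx":-8.4,"dy":8.8,"dz":0,"twist":0,"gripper":0.47}]'
python3 -c "
from h import *
look(220)"
```

```text
t: 7.1
position: [0.5903, 0.0627, 0.0923]
orientation: [[-0.658, 0.753, -0.0], [0.753, 0.658, -0.0], [0.0, -0.0, -1.0]]
force: [1.3, -0.4, 0.3]
grip_width: 0.471
grip_force: 0.3
wheel [0.5616 0.0979 0.0744] vase [0.5655 0.0926] err mm [-4.   5.3] 6.613825119899445 tcp->vase 38.58991535248498 (193, 128, 182, 220)
```

```bash
python3 -m inch '[{"dx":-0.6,"dy":0.8,"dz":0,"twist":0,"gripper":0.47},{"dx":-1.2,"dy":1.6,"dz":0,"twist":0,"gripper":0.47},{"dx":-1.8,"dy":2.4,"dz":0,"twist":0,"gripper":0.47},{"dx":-2.4,"dy":3.2,"dz":0,"twist":0,"gripper":0.47},{"dx":-3,"dy":4,"dz":0,"twist":0,"gripper":0.47},{"dx":-3,"dy":4,"dz":0,"twist":0,"gripper":0.47}]'
python3 -c "
from h import *
look(220)"
python3 -m inch '[{"dx":1,"dy":-1.1,"dz":0,"twist":0,"gripper":0.47},{"dx":5,"dy":-5.7,"dz":0,"twist":0,"gripper":0.47},{"dx":12,"dy":-13.8,"dz":0,"twist":0,"gripper":0.47},{"dx":22,"dy":-25,"dz":0,"twist":0,"gripper":0.47},{"dx":32,"dy":-36.8,"dz":0,"twist":0,"gripper":0.47},{"dx":40,"dy":-46,"dz":0,"twist":0,"gripper":0.47},{"dx":40,"dy":-46,"dz":0,"twist":0,"gripper":0.47}]'
python3 -c "
from h import *
f=look(400,(280,90));cv2.imwrite('pics/w6.png',f['frame'])"
```

```text
t: 7.9
position: [0.5873, 0.0668, 0.0923]
orientation: [[-0.658, 0.753, -0.0], [0.753, 0.658, 0.0], [0.0, -0.0, -1.0]]
force: [0.7, -0.5, 0.3]
grip_width: 0.468
grip_force: 0.2
wheel [0.5616 0.0979 0.0744] vase [0.5614 0.0979] err mm [0.2 0. ] 0.1887953497081519 tcp->vase 40.51250573039913 (190, 120, 184, 228)
t: 8.82
position: [0.6278, 0.0198, 0.0921]
orientation: [[-0.657, 0.754, -0.0], [0.754, 0.657, -0.0], [0.0, -0.0, -1.0]]
force: [-0.4, -0.8, 0.5]
grip_width: 0.468
grip_force: 0.0
wheel [0.5616 0.0978 0.0743] vase [0.5628 0.0933] err mm [-1.2  4.5] 4.683869671583915 tcp->vase 97.36585524215127 (183, 0, 196, 148)
```

View pics/w6.png

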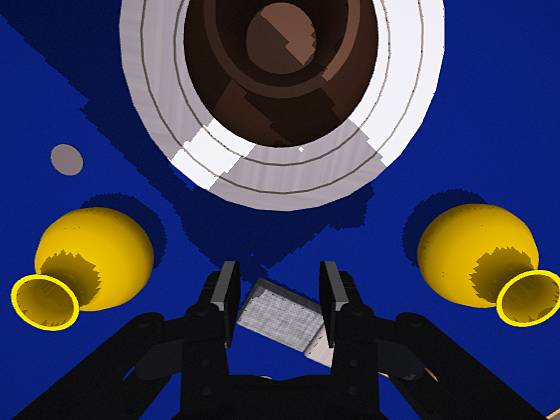

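The vase stands upright at about (281,40) with the fingers clear, but it's too close to the camera to measure well. I'll rise, then measure from the wrist and from the fixed cameras.

```bash
python3 -m inch '[{"dx":0,"dy":0,"dz":20,"twist":0,"gripper":0.47},{"dx":0,"dy":0,"dz":55,"twist":0,"gripper":0.47},{"dx":0,"dy":0,"dz":95,"twist":0,"gripper":0.47},{"dx":0,"dy":0,"dz":130,"twist":0,"gripper":0.47},{"dx":10,"dy":0,"dz":152,"twist":0,"gripper":0.47},{"dx":10,"dy":0,"dz":152,"twist":0,"gripper":0.47}]'
python3 - <<'E'
from h import *
f,w,v,b,_=wrist((279,72),(279,50));print(w,v,b)
f=look(400,(279,72),(279,50));cv2.imwrite('pics/w7.png',f['frame'])
E
python3 -m inch '[{"dx":-20,"dy":20,"dz":40,"twist":0,"gripper":0.47},{"dx":-40,"dy":65,"dz":60,"twist":0,"gripper":0.47},{"dx":-70,"dy":115,"dz":60,"twist":0,"gripper":0.47},{"dx":-110,"dy":160,"dz":60,"twist":0,"gripper":0.47},{"dx":-155,"dy":200,"dz":60,"twist":0,"gripper":0.47},{"dx":-195,"dy":235,"dz":60,"twist":0,"gripper":0.47},{"dx":-220,"dy":260,"dz":60,"twist":0,"gripper":0.47},{"dx":-235,"dy":275,"dz":60,"twist":0,"gripper":0.47}]'
python3 - <<'E'
from h import *
f=env.grab_frame("top");h=f["frame"].astype(int)
cv2.imwrite("pics/t8.png",f["frame"])
v=vase(f,(239,228));print("top vase",circ(ray(f,v,.09)),cv2.boundingRect(v))
g=env.grab_frame("scene");v=vase(g,(280,168));print("scene bb",cv2.boundingRect(v))
c=big(((h.max(2)-h.min(2))<40)&(h.min(2)>90),(239,232));print(circ(ray(f,c,.06)))
E
```

```text
t: 9.62
position: [0.6378, 0.021, 0.2455]
orientation: [[-0.658, 0.753, 0.003], [0.753, 0.658, -0.0], [-0.002, 0.002, -1.0]]
force: [-0.1, 0.1, -0.6]
grip_width: 0.472
grip_force: 0.0
(np.float64(0.5615283067004682), np.float64(0.09762784872744049), np.float64(0.07448461976745423)) (np.float64(0.561958828614356), np.float64(0.09618284419074175), np.float64(0.034467775234001574)) (228, 26, 84, 92)
wheel [0.5615 0.0976 0.0745] vase [0.5619 0.0962] err mm [-0.4  1.4] 1.4968391579613192 tcp->vase 106.06685158294638 (229, 26, 84, 93)
t: 10.72
position: [0.4004, 0.2966, 0.3031]
orientation: [[-0.659, 0.752, -0.002], [0.752, 0.659, -0.001], [0.001, -0.002, -1.0]]
force: [0.4, 0.1, 1.4]
grip_width: 0.471
grip_force: 0.0
top vase (np.float64(0.5613690690707203), np.float64(0.0970140189143259), np.float64(0.03292792573815725)) (222, 214, 32, 31)
scene bb (264, 141, 32, 36)
(np.float64(0.5602778564606836), np.float64(0.09844614994910719), np.float64(0.07429194093091095))
```

View pics/t8.png

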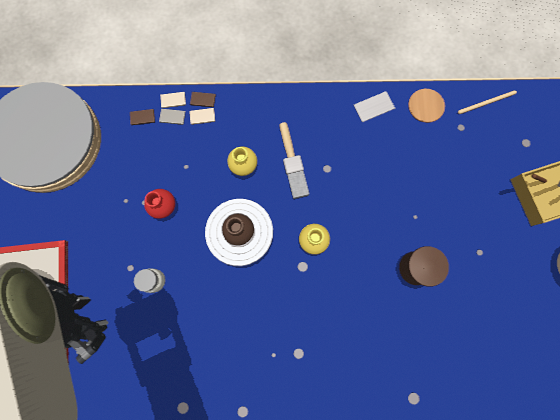

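The picture shows the vase upright on the wheel at (238,229), with the wheel centre at about (239,232) and every bystander where it was. Both cameras put it within 2 mm of centre, so I'm handing in.

```bash
python3 -c "
from bench import env
print(env.hand_in())"
```

```text
the job is handed in; nothing more can be done
None
```

The vase stands upright within about 2 mm of the turntable's centre, pushed only at belly height; nothing else on the bench moved that I could see, and the job was handed in at about 11 s.

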